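# Clamp the glass-cleaner bottle and take off its push-and-turn cap

### The arm

A 6-joint arm with a two-finger parallel gripper is mounted at the origin on the work surface. World frame = base frame: x ahead of the robot, y to its left, z up, the work surface at z = 0. Lengths are in m, angles in rad, forces in N, time in s.
With the tool pointing down it reaches from about 0.375 to 0.9 m from the base axis. Payload 3.1 kg.
Tool frame: the origin (TCP) lies on the centre line of the jaws, within the pads' length; the fingertips stand 8 mm ahead of it and the grasp point (between the pads) lies 11 mm behind it; z points along the fingers, y is the line along which they close (so a half turn about z gives the same grasp; the last joint's range is limited). The gripper opens to 85 mm and grips with 20 to 120 N. Pads are 22 mm wide; open, the fingers measure 114 mm over their backs; the gripper's body (76 mm by 85 mm) begins 54 mm behind the grasp point. The pads swing forward as they close: fully open they stand 13 mm farther back than shut.
Start: joints at [0.97, 0.527, 1.433, -0, 1.181, -0.178], TCP at [0.256, 0.57, 0.239] pointing down, gripper open.
Joint ranges: [-3.08, 3.08], [-0.75, 2.2], [0.22, 2.44], [-1.43, 4.57], [0, 2.65], [-2.85, 2.85]. Speed limits (rad/s): [2.79, 2.79, 3.14, 3.14, 3.14, 3.14].

### API

Orientations are given as a unit quaternion [x, y, z, w].
In Python, from station import * gives the robot as it stands.
- The arm moves only by the tool play_rows, never from a script. Its argument "rows" is a list of rows, each a list of 3 entries, a list of its own where there are three numbers: the turn, a rotation vector about the tool's x, y, z in degrees, then the shift along the tool's x, y, z in mm, then the closure, from 0 (fully open) to 1 (shut). In form: [[[ax, ay, az], [dx, dy, dz], jaw], ...]. A call has 1 to 12 rows; each row shifts and turns the commanded pose from where the row before left it, along the tool's axes as they then stand; what a row does not reach is not made up. A row lasts 1/12 s, in which the tool goes at most 41.7 mm and 7.16 degrees, less where a joint would pass 70% of its speed; a pose out of reach is approached as far as the arm can. A call with a gripper value outside its range is refused whole. The fingers move at their own pace and stop on an object; "grip_force" is the grip in N (left out, the last holds). Time passes only in rows, so rows that do not move let the fingers close. It gives the time, the measured TCP pose, the force, the opening and the grip force at its end, in the units of the state.
- sense(): the state, without advancing time (a new reading comes with each control period).
- snapshot(name): name is "scene" or "top"; returns (picture, depth): 480x640x3 uint8, red, green, blue; 480x640 float32, m along the optical axis (not along the pixel's ray), 0 where there is no reading.
- get_calibration(name): a dict with "vfov" (degrees; the focal length in pixels is half the picture's height over the tangent of half this angle, whatever the lens; pixels are square), "cx", "cy" (the principal point, pixels), "xyz" and "attitude" of the camera in the world. Camera axes: x right, y down, z forward; pixel columns grow to the right and rows downward; lengths in m; the calibration is good to about 2 mm. A picture is of the moment at which its call begins. get_calibration takes no time and is no camera call.
- sign_off(): hands the job in; it is judged then, once.
The state is a dict: "t": time; "q": joint angles; "qd": joint speeds; "tau": joint torques, N m; "tcp_pos": TCP position; "tool_rot": TCP orientation; "force": force on the tool from outside, world axes, zero at the start; "ft_torque": the same for the moment, N m; "finger_gap": opening from 0.0 (shut) to 1.0 (fully open); "gripper_force": force on a finger pad.
Only numpy, scipy, OpenCV 4.12 (cv2) and the standard library are available. Lean on these libraries where they do the work, as an engineer would, in place of code of your own. Each camera call takes 0.05 s, during which the arm holds its last target. There are 200 camera calls.

### The job

The display glass needs cleaning: first tighten the bottle clamp by turning its hand wheel clockwise as far as it goes (a little over one full turn), so that the bottle is gripped. Then press the bottle's safety cap down, keep it pressed while twisting it anticlockwise until it is free, and lift it straight up. Finish while holding the cap in the gripper, level and about 6 cm clear above the bottle's mouth, with the bottle still standing in the tightened clamp and the mug, shaker and dish left alone.

Things in the scene. Friction and masses are not known exactly. Their poses are not given: they have to be found in the camera images.
- clamp: Bench clamp fixed to the counter: dark steel plate 130 x 300 x 14 mm, origin under its centre, y along its length. On its +y half an aluminium V-block (80 mm high) with the bottle before it; on its -y half a grey housing with a horizontal hand wheel, which drives a sprung rubber jaw towards +y (10 mm a turn). The jaw pushes the bottle into the V late in the turn, ending at about 25 N.
- seat (a point): Point on the top of the clamp plate (14 mm above the counter) where the middle of the bottle's bottom ends when clamped: 85 mm along +y from the clamp's origin. At the start the bottle stands up to 5 mm from it.
- wheel_center (a point): On the wheel's vertical axis, 70 mm above the counter: the wheel's rim top is at about 69 mm. The wheel is 110 mm across, 85 mm along -y from the clamp's origin, 170 mm from the bottle seat.
- knob_top (a point): Centre of the top of the wheel's upright black spinner knob, 22 mm in diameter, 34 mm tall, standing from 70 to 104 mm above the counter, 45 mm from the wheel's axis. The knob turns freely on its own pin, so a gripper that holds it need not turn while leading it round.
- wheel (a joint): Angle of the hand wheel, growing clockwise seen from above; 0 at the open stop (the knob then lies along the clamp's +x from the axis), 6.8 rad at the tight stop. Starts at 0 to 0.4. It turns with light friction (about 3 N at the knob, some more at the end) and stays where it is left.
- bottle: Loose round white cleaner bottle, 0.45 kg, 70 mm in diameter, origin at the centre of its bottom, z up; straight to 98 mm, then a shoulder up to a neck 26 mm in diameter whose rim is 140 mm above the bottom. Any yaw at the start. Two-lobed lugged flange on the neck, the same after a half turn.
- cap: Loose grey ribbed round safety cap, 48 mm across, 30 mm tall, 30 g, origin at the centre of its underside, z up. At the start it sits locked on the bottle, underside 124 mm above the bottle's bottom, its top 168 mm above the counter, x along the bottle's x. Grip it at any yaw. Kept pressed, it turns anticlockwise from above and lifts off when turned by 58 to 90 degrees (best 75); hard stop at 91.
- plunger (a joint): Spring plunger in the neck under the cap, pushing the cap up into two notches 5 mm deep with 5 N: about 0 m while the cap sits locked, negative when pressed (-0.005 is 5 mm down), +0.002 when the cap is off. Unpressed it is locked; 3 to 5 mm down it can slip past the notch edge, 5 mm (10 N) down it turns freely; hard stop at 9 mm (15 N); 6 to 8 mm is right. Let up too early, it stays caught.
- mug: White mug, 76 mm across, 88 mm tall, origin at the centre of its bottom; a bystander.
- shaker: Steel sugar shaker, 60 mm across, 115 mm tall, origin at the centre of its bottom; a bystander.
- dish: White low dish, 120 mm across, 30 mm tall, origin at the centre of its bottom; a bystander.
There are look-alikes about, which are no part of the job. Leave any blue, pink or turquoise look-alike of the bottle alone.

How it is judged:
On the way, in this order (a step that is already met when the one before it is completed fails the run):
1. the wheel is turned clockwise to its tight stop, the cap still locked on the bottle (value of joint wheel above 6.5 rad and z of cap in the frame of bottle below 0.13 m and angle between the x axis of cap and the x axis of bottle, either way round below 0.4 rad), for 0.2 s.
2. the cap is pressed down against its spring (value of joint plunger below -0.0035 m and angle between the x axis of cap and the x axis of bottle, either way round below 0.5 rad), for 0.05 s.
3. the cap is twisted into the free range while still on the neck (angle between the x axis of cap and the x axis of bottle, either way round above 0.9 rad and z of cap in the frame of bottle below 0.13 m), for 0.05 s.
At the end, for the whole second after the job is handed in: The gripper alone holds the cap still, within 15 degrees of level, its underside 35 to 130 mm above the bottle's rim and within 30 mm of straight above it; the wheel is beyond 6.4 rad; the bottle stands upright, gripped, within 6 mm of its seat (z of cap in the frame of bottle between 0.175 and 0.27 m and horizontal distance between cap and bottle below 0.03 m and angle between cap's own z axis and vertical below 0.26 rad and linear speed of cap below 0.03 m/s and contact force between cap and the fingers above 2 N and contact force between cap and bottle below 0.1 N and contact force between cap and clamp below 0.1 N and value of joint wheel above 6.4 rad and contact force between bottle and clamp above 2 N and distance between bottle and seat below 0.006 m and angle between bottle's own z axis and vertical below 0.1 rad); the arm keeps its last pose, push and grip.
It fails at once if a bystander was pushed more than 30 mm (distance of any of mug, shaker, dish from where it was at the start of the episode above 0.03 m).
It fails at once if the bottle was tipped (angle between bottle's own z axis and vertical above 0.35 rad).
It also fails if it takes over 61 s, if anything falls off the work surface, if the arm or the gripper's body presses on something with over 40 N, if the wrist force passes 120 N, or if a joint passes its speed limit or range.

## Working session

There is one attempt and no reset: what is moved stays moved. The work goes in short steps, Python scripts to look and compute and a tool call to move; the robot and the scene stay as the last step left them, time stands still between calls to the robot, and variables do not carry over. Pictures are saved under pics/ and viewed, at most 10 in all, crops included, and the job is handed in when it is done.

Besides the shell and the picture viewer there is one more tool, called after ">>>" in YAML: its name, and indented under it one key for each argument. play_rows: Moves the arm, as the interface text tells. Its arguments: {"type":"object","properties":{"rows":{"type":"array","items":{"type":"array"}},"grip_force":{"type":"number"}},"required":["rows"]}

```bash
mkdir -p pics; cat > h.py <<'E'
from station import *
import numpy as np, cv2
from scipy.spatial.transform import Rotation as R
def cam(n):
    c=get_calibration(n); f=240/np.tan(np.radians(c["vfov"])/2); return c,f
def cloud(n,d):
    c,f=cam(n); v,u=np.mgrid[:480,:640]
    p=np.stack([(u-c["cx"])/f*d,(v-c["cy"])/f*d,d],-1)
    return p@R.from_quat(c["attitude"]).as_matrix().T+np.array(c["xyz"])
E
python3 - <<'E'
from h import *
print(sense())
for n in("scene","top"):
    print(get_calibration(n))
    p,d=snapshot(n); cv2.imwrite(f"pics/{n}0.png",p[:,:,::-1]); np.savez(f"{n}0.npz",p=p,d=d)
E
```

```text
{'t': 0.0, 'q': array([ 9.69490626e-01,  5.28460943e-01,  1.43392206e+00, -4.13383861e-05,
        1.18137350e+00, -1.78521230e-01]), 'qd': array([-7.01385963e-05, -6.72801738e-04, -8.24161828e-04,  9.95909408e-04,
       -7.41311716e-04, -1.27313992e-03]), 'tau': array([ 2.62726062e-04, -4.42348838e+01, -1.78025043e+01, -1.42619133e-04,
        8.49356496e-03,  7.80905474e-08]), 'tcp_pos': array([0.25602918, 0.56938102, 0.23833052]), 'tool_rot': array([ 2.09813531e-01,  9.77740820e-01, -1.00798040e-03, -3.93569171e-04]), 'force': array([-0.04528943,  0.49418295, -0.76573263]), 'ft_torque': array([-0.03000443, -0.02487708, -0.01738579]), 'gripper_force': 0.0, 'finger_gap': 0.9993449910757349}
{'vfov': 48.27520338122265, 'cx': 325.8850440565547, 'cy': 234.9480503088419, 'xyz': array([ 1.2019964 , -0.41867613,  1.19875816]), 'attitude': array([ 0.82854118,  0.4657364 , -0.15333713, -0.27036426])}
{'vfov': 51.42886529963333, 'cx': 316.8072417908765, 'cy': 238.0640232164034, 'xyz': array([ 0.47204119, -0.00222072,  1.23107795]), 'attitude': array([-0.70596632,  0.70765817, -0.0183019 ,  0.02228241])}
```

View pics/scene0.png

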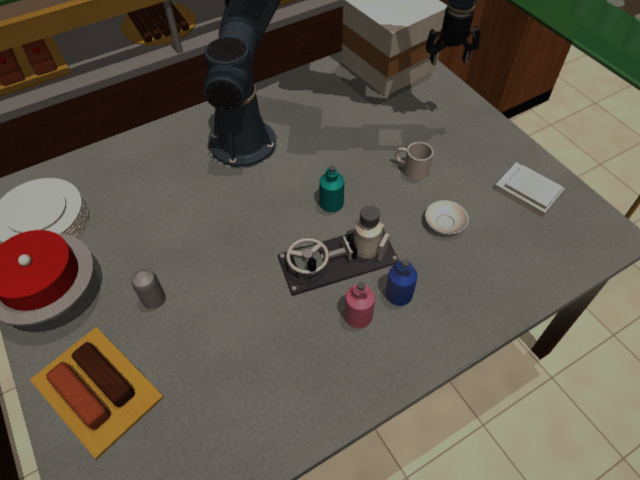

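View pics/top0.png

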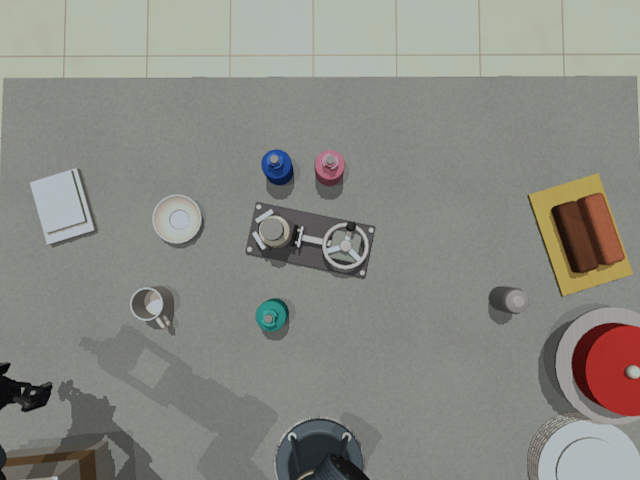

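The scene picture shows the white bottle with its grey cap at about (370,218), the wheel at (307,257) and the knob at (311,264). In the top picture the cap is at (273,230), the wheel axis at (346,246) and the knob at (349,227). The pink, blue and teal bottles stand nearby.

```bash
python3 - <<'E'
from h import *
W={}
for n,box in(("top",(200,290,235,390)),("scene",(190,310,270,410))):
    z=np.load(n+"0.npz"); P=cloud(n,z["d"]); c=z["p"].astype(int)
    m=np.zeros((480,640),bool); m[box[0]:box[2] if 0 else box[1],box[2]:box[3]]=1
    print(n,"table z",np.median(P[300:330,400:450,2]) if n=="top" else np.median(P[350:380,200:250,2]))
    X=P[m]; C=c[m]
    s=X[(X[:,2]>.158)&(X[:,2]<.18)]
    ctr,r=cv2.minEnclosingCircle(s[:,:2].astype(np.float32)); print("cap",len(s),s.mean(0),np.median(s[:,2]),ctr,r)
    capc=np.array(ctr)
    far=np.hypot(*(X[:,:2]-capc).T)>.09
    s=X[(X[:,2]>.06)&(X[:,2]<.076)&far]
    ctr,r=cv2.minEnclosingCircle(s[:,:2].astype(np.float32)); print("wheel",len(s),ctr,r)
    A=np.c_[2*s[:,:2],np.ones(len(s))]
    k=X[(X[:,2]>.095)&(X[:,2]<.112)&far]; 
    print("knob",len(k),k.mean(0),k.min(0),k.max(0))
    dk=k[:,:2].mean(0)-ctr; dy=capc-ctr; print("d cap-wheel",np.hypot(*dy),"knob r",np.hypot(*dk),"yaw",np.degrees(np.arctan2(*dy[::-1]))-90,"knob ang",np.degrees(np.arctan2(*dk[::-1])))
E
```

```text
top table z 0.0003731225927015025
cap 405 [0.55262958 0.10130143 0.1684708 ] 0.16843180181373962 (0.552867591381073, 0.10211257636547089) 0.024513758718967438
wheel 753 (0.5203297138214111, -0.06118781119585037) 0.05470806732773781
knob 75 [ 0.56317806 -0.07233042  0.10393329] [ 0.5529731  -0.08258884  0.09516483] [ 0.57341225 -0.06209879  0.10972936]
d cap-wheel 0.16651045028395448 knob r 0.04427345673126795 yaw -11.268700365669957 knob ang -14.576772878305926
scene table z -0.0002003390793685611
cap 274 [0.55349883 0.0967807  0.16688231] 0.16726667280883922 (0.5519863963127136, 0.0980648621916771) 0.02559422142803669
wheel 806 (0.5472057461738586, 0.04547959193587303) 0.20064173638820648
knob 736 [0.69809328 0.00562106 0.10214054] [ 0.38666831 -0.08618006  0.09501101] [0.74088907 0.10244619 0.11172344]
d cap-wheel 0.05280213313518769 knob r 0.15606329241352054 yaw -5.194613725089042 knob ang -14.79727613978501
```

>>> play_rows:
  rows:
    - [[0, 0, 6.58], [0, 0, 0], 0]
    - [[0, 0, 6.58], [0, 0, 0], 0]
    - [[0, 0, 6.58], [0, 0, 0], 0]
    - [[0, 0, 6.58], [0, 0, 0], 0]
    - [[0, 0, 6.58], [0, 0, 0], 0]
    - [[0, 0, 6.58], [0, 0, 0], 0]
    - [[0, 0, 6.58], [0, 0, 0], 0]
    - [[0, 0, 6.58], [0, 0, 0], 0]
    - [[0, 0, 6.58], [0, 0, 0], 0]
    - [[0, 0, 6.58], [0, 0, 0], 0]

```text
t: 0.93
tcp_pos: [0.2562, 0.5696, 0.2387]
tool_rot: [0.709, 0.705, -0.001, 0.0]
force: [0.4, 0.1, 0.6]
finger_gap: 1.004
gripper_force: 0.0
```

>>> play_rows:
  rows:
    - [[0, 0, 0], [-32, 15.3, 0], 0]
    - [[0, 0, 0], [-32, 15.3, 0], 0]
    - [[0, 0, 0], [-32, 15.3, 0], 0]
    - [[0, 0, 0], [-32, 15.3, 0], 0]
    - [[0, 0, 0], [-32, 15.3, 0], 0]
    - [[0, 0, 0], [-32, 15.3, 0], 0]
    - [[0, 0, 0], [-32, 15.3, 0], 0]
    - [[0, 0, 0], [-32, 15.3, 0], 0]
    - [[0, 0, 0], [-32, 15.3, 0], 0]
    - [[0, 0, 0], [-32, 15.3, 0], 0]

```text
t: 1.77
tcp_pos: [0.4094, 0.2482, 0.2391]
tool_rot: [0.707, 0.707, -0.0, -0.0]
force: [0.9, 1.6, -0.6]
finger_gap: 1.0
gripper_force: 0.0
```

>>> play_rows:
  rows:
    - [[0, 0, 0], [-32, 15.3, 0], 0]
    - [[0, 0, 0], [-32, 15.3, 0], 0]
    - [[0, 0, 0], [-32, 15.3, 0], 0]
    - [[0, 0, 0], [-32, 15.3, 0], 0]
    - [[0, 0, 0], [-32, 15.3, 0], 0]
    - [[0, 0, 0], [-32, 15.3, 0], 0]
    - [[0, 0, 0], [-32, 15.3, 0], 0]
    - [[0, 0, 0], [-32, 15.3, 0], 0]
    - [[0, 0, 0], [-32, 15.3, 0], 0]
    - [[0, 0, 0], [-32, 15.3, 0], 0]
    - [[0, 0, 0], [0, 0, 0], 0]

```text
t: 2.68
tcp_pos: [0.5658, -0.0765, 0.2392]
tool_rot: [0.709, 0.705, 0.0, 0.003]
force: [0.2, -0.2, -0.1]
finger_gap: 0.998
gripper_force: 0.0
```

>>> play_rows:
  rows:
    - [[0, 0, 0], [4, -2.6, 26], 0]
    - [[0, 0, 0], [0, 0, 26], 0]
    - [[0, 0, 0], [0, 0, 26], 0]
    - [[0, 0, 0], [0, 0, 26], 0]
    - [[0, 0, 0], [0, 0, 26], 0]
    - [[0, 0, 0], [0, 0, 25], 0]
    - [[0, 0, 0], [0, 0, 0], 1]
    - [[0, 0, 0], [0, 0, 0], 1]
    - [[0, 0, 0], [0, 0, 0], 1]
    - [[0, 0, 0], [0, 0, 0], 1]
    - [[0, 0, 0], [0, 0, 0], 1]
    - [[0, 0, 0], [0, 0, 0], 1]
  grip_force: 40

```text
t: 3.68
tcp_pos: [0.5627, -0.0669, 0.0865]
tool_rot: [0.707, 0.707, 0.002, 0.004]
force: [4.4, 0.6, 2.3]
finger_gap: 0.242
gripper_force: 39.6
```

```bash
python3 - <<'E'
from h import *
for i in range(3): print(sense()["tcp_pos"],sense()["force"]); snapshot("top")
a=np.radians(-14.6-12*np.arange(34)); x=45*np.cos(a);y=45*np.sin(a)
for i in range(33): print(i,round(np.degrees(a[i+1]),1),[round(y[i+1]-y[i],1),round(x[i+1]-x[i],1),0])
E
```

```text
[ 0.56272225 -0.06693013  0.08653648] [4.38241643 0.60004494 2.32686129]
[ 0.56271405 -0.06693713  0.08649383] [3.67884639 0.09466391 3.8571487 ]
[ 0.56270083 -0.06695661  0.08648504] [5.56135803 0.61075185 5.1649202 ]
0 -26.6 [np.float64(-8.8), np.float64(-3.3), 0]
1 -38.6 [np.float64(-7.9), np.float64(-5.1), 0]
2 -50.6 [np.float64(-6.7), np.float64(-6.6), 0]
3 -62.6 [np.float64(-5.2), np.float64(-7.9), 0]
4 -74.6 [np.float64(-3.4), np.float64(-8.8), 0]
5 -86.6 [np.float64(-1.5), np.float64(-9.3), 0]
6 -98.6 [np.float64(0.4), np.float64(-9.4), 0]
7 -110.6 [np.float64(2.4), np.float64(-9.1), 0]
8 -122.6 [np.float64(4.2), np.float64(-8.4), 0]
9 -134.6 [np.float64(5.9), np.float64(-7.4), 0]
10 -146.6 [np.float64(7.3), np.float64(-6.0), 0]
11 -158.6 [np.float64(8.4), np.float64(-4.3), 0]
12 -170.6 [np.float64(9.1), np.float64(-2.5), 0]
13 -182.6 [np.float64(9.4), np.float64(-0.6), 0]
14 -194.6 [np.float64(9.3), np.float64(1.4), 0]
15 -206.6 [np.float64(8.8), np.float64(3.3), 0]
16 -218.6 [np.float64(7.9), np.float64(5.1), 0]
17 -230.6 [np.float64(6.7), np.float64(6.6), 0]
18 -242.6 [np.float64(5.2), np.float64(7.9), 0]
19 -254.6 [np.float64(3.4), np.float64(8.8), 0]
20 -266.6 [np.float64(1.5), np.float64(9.3), 0]
21 -278.6 [np.float64(-0.4), np.float64(9.4), 0]
22 -290.6 [np.float64(-2.4), np.float64(9.1), 0]
23 -302.6 [np.float64(-4.2), np.float64(8.4), 0]
24 -314.6 [np.float64(-5.9), np.float64(7.4), 0]
25 -326.6 [np.float64(-7.3), np.float64(6.0), 0]
26 -338.6 [np.float64(-8.4), np.float64(4.3), 0]
27 -350.6 [np.float64(-9.1), np.float64(2.5), 0]
28 -362.6 [np.float64(-9.4), np.float64(0.6), 0]
29 -374.6 [np.float64(-9.3), np.float64(-1.4), 0]
30 -386.6 [np.float64(-8.8), np.float64(-3.3), 0]
31 -398.6 [np.float64(-7.9), np.float64(-5.1), 0]
32 -410.6 [np.float64(-6.7), np.float64(-6.6), 0]
```

>>> play_rows:
  rows:
    - [[0, 0, 0], [0, 0, 0], 0.5]
    - [[0, 0, 0], [0, 0, 0], 0.5]
    - [[0, 0, 0], [-5.2, 0, 2], 0.5]
    - [[0, 0, 0], [0, 0, 0], 1]
    - [[0, 0, 0], [0, 0, 0], 1]
    - [[0, 0, 0], [0, 0, 0], 1]
    - [[0, 0, 0], [0, 0, 0], 1]

```text
t: 4.42
tcp_pos: [0.5622, -0.0725, 0.0824]
tool_rot: [0.707, 0.707, 0.001, 0.003]
force: [5.9, -1.3, -2.0]
finger_gap: 0.245
gripper_force: 39.3
```

>>> play_rows:
  rows:
    - [[0, 0, 0], [-8.8, -3.3, 0], 1]
    - [[0, 0, 0], [-7.9, -5.1, 0], 1]
    - [[0, 0, 0], [-6.7, -6.6, 0], 1]
    - [[0, 0, 0], [-5.2, -7.9, 0], 1]
    - [[0, 0, 0], [-3.4, -8.8, 0], 1]
    - [[0, 0, 0], [-1.5, -9.3, 0], 1]
    - [[0, 0, 0], [0, 0, 0], 1]

```text
t: 5.0
tcp_pos: [0.5141, -0.1033, 0.0823]
tool_rot: [0.708, 0.706, -0.001, -0.003]
force: [-1.5, 4.7, 4.5]
finger_gap: 0.246
gripper_force: 40.2
```

```bash
python3 - <<'E'
from h import *
snapshot("top");snapshot("top");print(sense()["tcp_pos"],sense()["force"])
E
```

```text
[ 0.51461846 -0.10330727  0.08226679] [-1.58464707  4.65926329  4.71167144]
```

>>> play_rows:
  rows:
    - [[0, 0, 0], [0.4, -9.4, 0], 1]
    - [[0, 0, 0], [2.4, -9.1, 0], 1]
    - [[0, 0, 0], [4.2, -8.4, 0], 1]
    - [[0, 0, 0], [5.9, -7.4, 0], 1]
    - [[0, 0, 0], [7.3, -6.0, 0], 1]
    - [[0, 0, 0], [8.4, -4.3, 0], 1]
    - [[0, 0, 0], [9.1, -2.5, 0], 1]
    - [[0, 0, 0], [9.4, -0.6, 0], 1]
    - [[0, 0, 0], [0, 0, 0], 1]
    - [[0, 0, 0], [0, 0, 0], 1]

```text
t: 5.93
tcp_pos: [0.4744, -0.0585, 0.0824]
tool_rot: [0.707, 0.707, 0.002, 0.004]
force: [9.2, 2.4, -6.4]
finger_gap: 0.242
gripper_force: 39.8
```

>>> play_rows:
  rows:
    - [[0, 0, 0], [9.3, 1.4, 0], 1]
    - [[0, 0, 0], [8.8, 3.3, 0], 1]
    - [[0, 0, 0], [7.9, 5.1, 0], 1]
    - [[0, 0, 0], [6.7, 6.6, 0], 1]
    - [[0, 0, 0], [5.2, 7.9, 0], 1]
    - [[0, 0, 0], [3.4, 8.8, 0], 1]
    - [[0, 0, 0], [1.5, 9.3, 0], 1]
    - [[0, 0, 0], [0, 0, 0], 1]
    - [[0, 0, 0], [0, 0, 0], 1]

```text
t: 6.68
tcp_pos: [0.5135, -0.014, 0.0823]
tool_rot: [0.708, 0.707, 0.001, -0.0]
force: [1.3, 4.8, 2.2]
finger_gap: 0.244
gripper_force: 41.0
```

>>> play_rows:
  rows:
    - [[0, 0, 0], [-0.4, 9.4, 0], 1]
    - [[0, 0, 0], [-2.4, 9.1, 0], 1]
    - [[0, 0, 0], [-4.2, 8.4, 0], 1]
    - [[0, 0, 0], [-5.9, 7.4, 0], 1]
    - [[0, 0, 0], [-7.3, 6.0, 0], 1]
    - [[0, 0, 0], [-8.4, 4.3, 0], 1]
    - [[0, 0, 0], [-9.1, 2.5, 0], 1]
    - [[0, 0, 0], [0, 0, 0], 1]
    - [[0, 0, 0], [0, 0, 0], 1]

```text
t: 7.43
tcp_pos: [0.5642, -0.0541, 0.0824]
tool_rot: [0.708, 0.707, 0.002, 0.004]
force: [7.6, -0.2, -3.6]
finger_gap: 0.244
gripper_force: 40.4
```

>>> play_rows:
  rows:
    - [[0, 0, 0], [-9.4, 0.6, 0], 1]
    - [[0, 0, 0], [-9.3, -1.4, 0], 1]
    - [[0, 0, 0], [-8.8, -3.3, 0], 1]
    - [[0, 0, 0], [0, 0, 0], 1]
    - [[0, 0, 0], [0, 0, 0], 1]

```text
t: 7.85
tcp_pos: [0.5578, -0.082, 0.0824]
tool_rot: [0.707, 0.707, 0.0, 0.002]
force: [4.0, -4.7, -2.5]
finger_gap: 0.245
gripper_force: 40.5
```

>>> play_rows:
  rows:
    - [[0, 0, 0], [-4, -2.3, 0], 1]
    - [[0, 0, 0], [-3.9, -2.8, 0], 1]
    - [[0, 0, 0], [0, 0, 0], 1]
    - [[0, 0, 0], [0, 0, 0], 1]

```text
t: 8.18
tcp_pos: [0.5532, -0.0883, 0.0824]
tool_rot: [0.707, 0.707, 0.001, 0.002]
force: [5.8, 0.1, -2.8]
finger_gap: 0.244
gripper_force: 40.6
```

>>> play_rows:
  rows:
    - [[0, 0, 0], [-3.5, -3.1, 0], 1]
    - [[0, 0, 0], [0, 0, 0], 1]
    - [[0, 0, 0], [0, 0, 0], 1]

```text
t: 8.43
tcp_pos: [0.553, -0.0886, 0.0825]
tool_rot: [0.708, 0.706, 0.005, 0.003]
force: [14.1, 12.3, -6.1]
finger_gap: 0.247
gripper_force: 40.6
```

>>> play_rows:
  rows:
    - [[0, 0, 0], [-3.2, -3.5, 0], 1]
    - [[0, 0, 0], [0, 0, 0], 1]
    - [[0, 0, 0], [0, 0, 0], 1]

```text
t: 8.68
tcp_pos: [0.5527, -0.0889, 0.0825]
tool_rot: [0.709, 0.705, 0.009, 0.004]
force: [23.8, 25.6, -9.5]
finger_gap: 0.24
gripper_force: 40.5
```

```bash
python3 - <<'E'
from h import *
p,d=snapshot("top"); np.savez("top1.npz",p=p,d=d)
cv2.imwrite("pics/t1.png",cv2.resize(p[190:290,230:390,::-1],(800,500)))
print(sense()["tcp_pos"],sense()["force"])
E
```

```text
[ 0.55271769 -0.08894491  0.08251867] [ 23.70208705  24.81932337 -10.39537695]
```

View pics/t1.png

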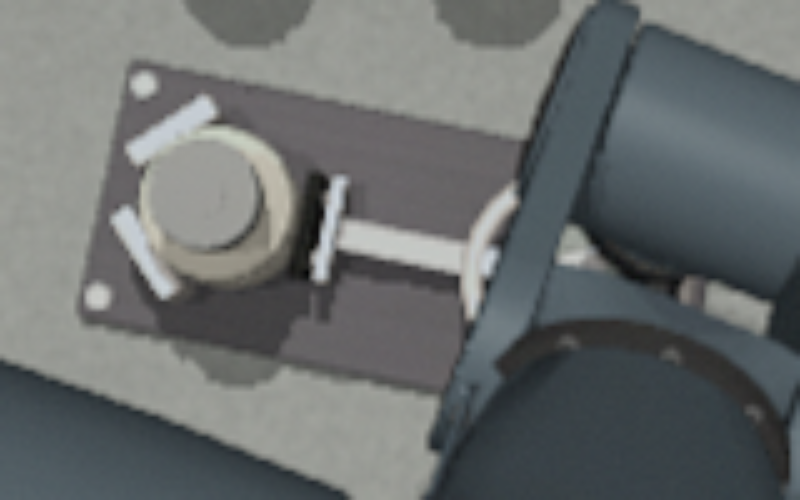

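The picture shows the bottle sitting in the V with the jaw against it. The cap is at crop (205,192), which is full-frame (271,228), and the arm covers the wheel. The force jumped while the knob stayed put, so this is the tight stop.

```bash
python3 - <<'E'
from h import *
z=np.load("top1.npz"); P=cloud("top",z["d"])[205:255,245:298].reshape(-1,3)
s=P[(P[:,2]>.16)&(P[:,2]<.18)]
print(len(s),s.mean(0),cv2.minEnclosingCircle(s[:,:2].astype(np.float32)),(s.min(0)+s.max(0))/2,np.ptp(s,axis=0))
E
```

```text
405 [0.55330539 0.10382696 0.16855421] ((0.5534209609031677, 0.10432616621255875), 0.024455444887280464) [0.55316587 0.1040154  0.16693499] [0.04747339 0.04771771 0.01373069]
```

>>> play_rows:
  rows:
    - [[0, 0, 0], [3, 3, 0], 1]
    - [[0, 0, 0], [1, 1, 0], 0]
    - [[0, 0, 0], [0, 0, 0], 0]
    - [[0, 0, 0], [0, 0, 0], 0]
    - [[0, 0, 0], [0, 0, 0], 0]
    - [[0, 0, 0], [0, 0, -30], 0]
    - [[0, 0, 0], [0, 0, -40], 0]
    - [[0, 0, 0], [0, 0, -40], 0]
    - [[0, 0, 0], [0, 0, -30], 0]
    - [[0, 0, 0], [0, 0, 0], 0]

```text
t: 9.57
tcp_pos: [0.5516, -0.0926, 0.2289]
tool_rot: [0.708, 0.707, 0.002, 0.006]
force: [1.4, -0.3, 0.6]
finger_gap: 1.001
gripper_force: 0.0
```

>>> play_rows:
  rows:
    - [[0, 0, 0], [20, 0.3, 0], 0]
    - [[0, 0, 0], [35, 0.3, 0], 0]
    - [[0, 0, 0], [35, 0.3, 0], 0]
    - [[0, 0, 0], [35, 0.3, 0], 0]
    - [[0, 0, 0], [35, 0.3, 0], 0]
    - [[0, 0, 0], [25, 0.2, 0], 0]
    - [[0, 0, 0], [11.6, 0, 0], 0]
    - [[0, 0, 0], [0, 0, 10], 0]
    - [[0, 0, 0], [0, 0, 10], 0]
    - [[0, 0, 0], [0, 0, 0], 0]
    - [[0, 0, 0], [0, 0, 0], 0]

```text
t: 10.48
tcp_pos: [0.5495, 0.1041, 0.2008]
tool_rot: [0.708, 0.706, -0.001, -0.001]
force: [0.6, 0.1, -1.1]
finger_gap: 1.002
gripper_force: 0.0
```

```bash
python3 - <<'E'
from h import *
p,d=snapshot("scene"); P=cloud("scene",d)
print(sense()["tcp_pos"],sense()["q"],sense()["force"])
cv2.imwrite("pics/s2.png",cv2.resize(p[150:300,260:460,::-1],(800,600)))
np.savez("s2.npz",p=p,d=d)
E
```

```text
[0.55005618 0.10418963 0.20144733] [-1.22091702e-02  4.89035884e-01  1.63585960e+00 -4.17339347e-04
  1.01856595e+00 -9.26641796e-03] [ 0.28992168 -0.00722911  0.04325011]
```

View pics/s2.png

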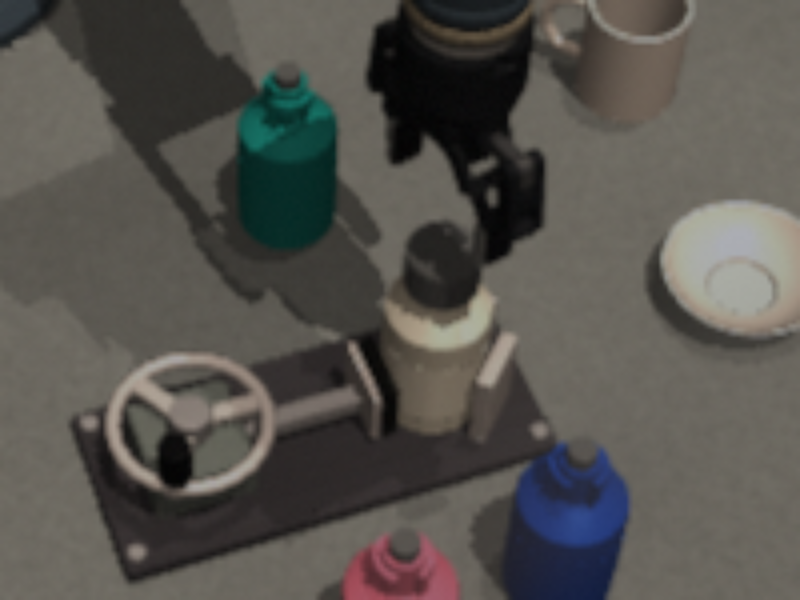

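The picture shows the bottle clamped between the jaw and the V, with the knob at crop (175,455). The cap at crop (443,262) is just below the open gripper. The TCP needs about 3 mm more in x and then a descent.

>>> play_rows:
  rows:
    - [[0, 0, 0], [0, 3, 10], 0]
    - [[0, 0, 0], [0, 0, 11], 0]
    - [[0, 0, 0], [0, 0, 11], 0]
    - [[0, 0, 0], [0, 0, 11], 0]
    - [[0, 0, 0], [0, 0, 11], 0]
    - [[0, 0, 0], [0, 0, 0], 0]
    - [[0, 0, 0], [0, 0, 0], 0]

```text
t: 11.12
tcp_pos: [0.5527, 0.1058, 0.1473]
tool_rot: [0.707, 0.707, -0.001, -0.001]
force: [-0.1, 1.0, 0.4]
finger_gap: 0.999
gripper_force: 0.0
```

>>> play_rows:
  rows:
    - [[0, 0, 0], [0, 0, 0], 0.3]
    - [[0, 0, 0], [0, 0, 0], 0.3]
    - [[0, 0, 0], [0, 0, 0], 1]
    - [[0, 0, 0], [0, 0, 0], 1]
    - [[0, 0, 0], [0, 0, 0], 1]
    - [[0, 0, 0], [0, 0, 0], 1]
    - [[0, 0, 0], [0, 0, 0], 1]
  grip_force: 60

```text
t: 11.7
tcp_pos: [0.5536, 0.106, 0.149]
tool_rot: [0.707, 0.707, 0.0, 0.0]
force: [-1.1, 0.9, 5.3]
finger_gap: 0.545
gripper_force: 60.9
```

>>> play_rows:
  rows:
    - [[0, 0, 0], [0, 0, 2], 1]
    - [[0, 0, 0], [0, 0, 2], 1]
    - [[0, 0, 0], [0, 0, 2], 1]
    - [[0, 0, 0], [0, 0, 2], 1]
    - [[0, 0, 0], [0, 0, 0], 1]
    - [[0, 0, 0], [0, 0, 0], 1]

```text
t: 12.2
tcp_pos: [0.5538, 0.106, 0.142]
tool_rot: [0.707, 0.707, 0.001, 0.001]
force: [-3.1, -0.1, 12.5]
finger_gap: 0.545
gripper_force: 61.6
```

```bash
python3 - <<'E'
from h import *
for i in range(3): snapshot("top");s=sense();print(s["tcp_pos"],s["force"],s["ft_torque"],s["finger_gap"])
E
```

```text
[0.55380902 0.10597589 0.14207122] [-3.47698193  1.39633378 12.22692459] [0.09127704 0.48388682 0.01740766] 0.5455596934622056
[0.55380279 0.10596123 0.14210309] [-1.82310488  0.5373726  11.53728965] [0.06405259 0.5203004  0.0029212 ] 0.5464968716103346
[0.55381888 0.10595343 0.14213736] [-2.36225572  1.53256869 13.15386286] [ 0.06974517  0.5557168  -0.05637743] 0.5482457179897452
```

>>> play_rows:
  rows:
    - [[0, 0, -5], [0, 0, 0], 1]
    - [[0, 0, -5], [0, 0, 0], 1]
    - [[0, 0, -5], [0, 0, 0], 1]
    - [[0, 0, -5], [0, 0, 0], 1]
    - [[0, 0, -5], [0, 0, 0], 1]
    - [[0, 0, -5], [0, 0, 0], 1]
    - [[0, 0, -5], [0, 0, 0], 1]
    - [[0, 0, 0], [0, 0, 0], 1]
    - [[0, 0, 0], [0, 0, 0], 1]

```text
t: 13.1
tcp_pos: [0.5537, 0.1059, 0.1421]
tool_rot: [0.462, 0.887, 0.0, 0.001]
force: [-3.4, 1.2, 12.2]
finger_gap: 0.55
gripper_force: 61.6
```

```bash
python3 - <<'E'
from h import *
for i in range(2): snapshot("top");s=sense();print(s["tcp_pos"],s["force"],s["ft_torque"],s["finger_gap"],R.from_quat(s["tool_rot"]).as_matrix()[:2,0],s["q"][5])
E
```

```text
[0.5536746  0.10591117 0.14211995] [-3.2895736   0.13745104 12.15280629] [-0.01080973  0.53217948  0.02194066] 0.5456323929277935 [-0.57358526  0.81914523] -0.6199492284058563
[0.55369016 0.1059028  0.1421019 ] [-2.36473095  0.36932795 13.52886957] [-0.01180742  0.60357365  0.02659241] 0.5453218331872769 [-0.57350789  0.81919937] -0.6198368704221008
```

>>> play_rows:
  rows:
    - [[0, 0, -5], [0, 0, 0], 1]
    - [[0, 0, -5], [0, 0, 0], 1]
    - [[0, 0, -5], [0, 0, 0], 1]
    - [[0, 0, -5], [0, 0, 0], 1]
    - [[0, 0, -5], [0, 0, 0], 1]
    - [[0, 0, -5], [0, 0, 0], 1]
    - [[0, 0, -5], [0, 0, 0], 1]
    - [[0, 0, -5], [0, 0, 0], 1]
    - [[0, 0, 0], [0, 0, 0], 1]
    - [[0, 0, 0], [0, 0, 0], 1]

```text
t: 14.03
tcp_pos: [0.5526, 0.1055, 0.1418]
tool_rot: [0.13, 0.991, -0.001, -0.0]
force: [-4.3, -1.4, 12.9]
finger_gap: 0.542
gripper_force: 61.6
```

```bash
python3 - <<'E'
from h import *
for i in range(2): snapshot("top");s=sense();print(s["tcp_pos"],s["force"],s["ft_torque"],s["finger_gap"],R.from_quat(s["tool_rot"]).as_matrix()[:2,0],s["q"][5])
E
```

```text
[0.55254199 0.10545719 0.14180787] [-4.80712338 -1.13489503 12.58122316] [-0.33145704  0.76150407 -0.05295075] 0.5464112155249338 [-0.96603047  0.25842722] -1.3180737103083164
[0.55253044 0.10547186 0.14181074] [-4.93628469 -1.56545454 12.60286381] [-0.29652005  0.77279017  0.02586958] 0.5442897132254763 [-0.96603525  0.25840923] -1.318071113776351
```

Turned 75°, with the cap still pressed and the torque low. I'll lift slowly and check that it comes free.

>>> play_rows:
  rows:
    - [[0, 0, 0], [0, 0, -3], 1]
    - [[0, 0, 0], [0, 0, -3], 1]
    - [[0, 0, 0], [0, 0, -3], 1]
    - [[0, 0, 0], [0, 0, -3], 1]
    - [[0, 0, 0], [0, 0, -3], 1]
    - [[0, 0, 0], [0, 0, 0], 1]

```text
t: 14.63
tcp_pos: [0.5526, 0.1055, 0.1552]
tool_rot: [0.131, 0.991, -0.0, -0.001]
force: [-2.7, -1.9, 2.4]
finger_gap: 0.544
gripper_force: 62.1
```

>>> play_rows:
  rows:
    - [[0, 0, 0], [0, 0, -5], 1]
    - [[0, 0, 0], [0, 0, -8], 1]
    - [[0, 0, 0], [0, 0, -12], 1]
    - [[0, 0, 0], [0, 0, -12], 1]
    - [[0, 0, 0], [0, 0, -12], 1]
    - [[0, 0, 0], [0, 0, -12], 1]
    - [[0, 0, 0], [0, 0, -9], 1]
    - [[0, 0, 0], [0, 0, 0], 1]
    - [[0, 0, 0], [0, 0, 0], 1]
    - [[0, 0, 0], [0, 0, 0], 1]

```text
t: 15.47
tcp_pos: [0.5531, 0.106, 0.225]
tool_rot: [0.131, 0.991, 0.0, -0.0]
force: [0.1, 0.9, -0.7]
finger_gap: 0.546
gripper_force: 61.9
```

```bash
python3 - <<'E'
from h import *
p,d=snapshot("scene");s=sense();print(s["t"],s["tcp_pos"],s["force"],s["finger_gap"],s["gripper_force"])
cv2.imwrite("pics/s3.png",cv2.resize(p[130:300,260:460,::-1],(700,595)))
E
```

```text
15.5167 [0.55289069 0.10591201 0.22468739] [ 1.14292879 -0.87007191 -0.246376  ] 0.5430272313716937 61.856171591207385
```

View pics/s3.png

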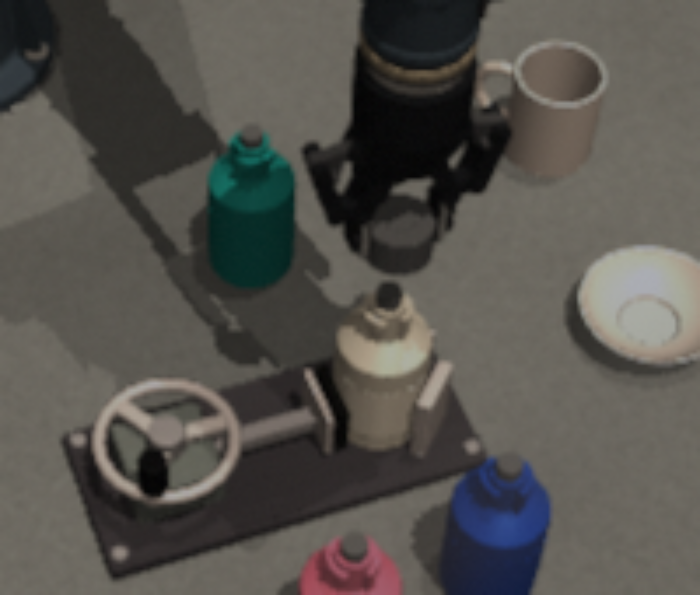

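The picture shows the cap held level in the gripper at crop (402,235), clear above the open neck at (389,297). The bottle is still clamped and the wheel has not moved.

```bash
python3 -c "
from station import *
print(sign_off())"
```

```text
the job is handed in; nothing more can be done
None
```

I handed the job in at about 15.5 s: the clamp is at its tight stop, and the gripper holds the unlocked cap level, about 6 cm above the mouth of the still-clamped bottle. The mug, shaker and dish weren't touched; sign-off returned no verdict.

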